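Close the strap clamp on a plaster mould

TASK

Close the clamp on the plaster mould by pushing with the fingers; nothing needs gripping. Push the open steel strap round over the mould until it is fully home in the keeper, and only then press the cam lever fully down. Do not lift or shift the mould, bowl, jar or knife.

Things in the scene. Friction and masses are not known exactly. Their poses are not given: they have to be found in the camera images.
- clamp: Mould clamp, fixed to the table: plywood board 190 x 300 x 18 mm. Origin under the middle of the board, at table height; z up, y along the board's long side. A steel pivot post stands at y = +110 mm, a steel keeper at y = -108 mm. Closed, the strap lies straight along y from post to keeper, over the mould's middle, 92 to 112 mm above the table.
- strap (a joint): Angle of the clamp strap about the upright pivot, rad. 0 = closed, pointing along the clamp's -y into the keeper (hard stop); it grows as the strap swings open towards the clamp's -x (at 1.57 it points along -x; stop at 1.6). Starts 0.7 to 1.2 open. Stays where it is left; friction 0.3 N m: about 2 N near its end turns it.
- pivot (a point): Point on the strap's pivot axis, 102 mm above the table, at mid-height of the strap.
- strap_end (a point): Point inside the strap, 190 mm from the pivot axis, at mid-width and mid-height (102 mm above the table); x points along the strap away from the pivot, z up. The strap is a level steel bar 30 mm wide, 20 mm high, ending 215 mm from the pivot axis. Its outer stretch, 150 to 215 mm from the pivot, is bare and may be pushed on its upright side; nearer in it carries the lever.
- lever (a joint): Angle of the cam lever, rad. 0 = fully down (stop), lying level above the strap and pointing back at the pivot; it grows as the lever is raised in the upright plane along the strap (stop at 1.35, nearly upright). Starts 0.85 to 1.2 raised. Friction 0.35 N m holds it where it is left; about 4 N near its end pushes it down.
- lever_hinge (a point): Axis of the cam lever, level and across the strap, on the strap's centre line 115 mm from the pivot axis and 134 mm above the table, between two cheeks 30 mm apart outside that reach up to 144 mm. It moves with the strap.
- lever_grip (a point): Point on the lever's pressing face (looks up when down, towards the strap's free end when raised), 95 mm from its axis, mid-width. Black handle 24 mm wide, 14 mm thick, 50 to 115 mm from the axis; the face is 7 mm off the line through the axis. Down, this point is 141 mm above the table, 20 mm from the pivot axis. z points out of the face, x from tip to axis.
- mould: Two-part white plaster block mould 130 x 130 x 70 mm, 1.3 kg, loose between low cleats in the middle of the clamp board; its top is 88 mm above the table, 4 mm below the strap. Origin at the centre of its underside.
- bowl: Bystander: fired clay bowl, 110 mm across, 50 mm high; origin under its centre.
- jar: Bystander: closed amber jar, 60 mm across, 85 mm high; origin under its centre.
- knife: Bystander: trimming knife lying flat, 155 mm long, wooden handle 18 mm wide, 16 mm high; origin on the table about the middle of its length.
- keeper (a point): Middle of the strap's closed place in the keeper, 102 mm above the table; axes as the clamp's. The keeper is a dark steel upright (x +17 to +33 mm, y -15 to +15 mm from here) with a lip over the strap's place (x -13 to +33 mm, 117 to 124 mm above the table). It is open towards -x: the strap's end swings in there until its side meets the upright.
There are look-alikes about, which are no part of the job. Leave any red or turquoise look-alike of the mould alone.

How it is judged:
On the way, in this order (a step that is already met when the one before it is completed fails the run):
1. the strap is swung fully over into the keeper, the lever still up (value of joint strap below 0.06 rad and value of joint lever above 0.5 rad), for 0.1 s.
2. the cam lever is pushed fully down (value of joint lever below 0.09 rad and value of joint strap below 0.06 rad), for 0.1 s.
At the end, for the whole second after the job is handed in: The strap is within 0.06 rad of closed and the lever within 0.09 rad of fully down; the mould is within 10 mm of its place and level, and the bowl, jar and knife within 20 mm of theirs, the bowl and jar upright (all of step 2 and distance of mould from where it was at the start of the episode below 0.01 m and angle between mould's own z axis and vertical below 0.05 rad and distance of each of bowl, jar, knife from where it was at the start of the episode below 0.02 m and angle between each of jar, bowl's own z axis and vertical below 0.2 rad); the robot touches nothing.
It fails at once if the lever is pushed down before the strap is over the mould (value of joint lever below 0.5 rad and value of joint strap above 0.15 rad).
It fails at once if the mould is lifted, tipped or shoved (distance of mould from where it was at the start of the episode above 0.01 m or angle between mould's own z axis and vertical above 0.1 rad).
It fails at once if the bowl, jar or knife is lifted, carried or knocked (distance of any of bowl, jar, knife from where it was at the start of the episode above 0.02 m or angle between any of jar, bowl's own z axis and vertical above 0.3 rad).
It also fails if it takes over 48 s, if anything falls off the work surface, if the arm or the gripper's body presses on something with over 40 N, if the wrist force passes 120 N, or if a joint passes its speed limit or range.

ROBOT

A 6-joint arm with a two-finger parallel gripper is mounted at the origin on the work surface. World frame = base frame: x ahead of the robot, y to its left, z up, the work surface at z = 0. Lengths are in m, angles in rad, forces in N, time in s.
With the tool pointing down it reaches from about 0.425 to 0.95 m from the base axis. Payload 14.7 kg.
Tool frame: the origin (TCP) lies at the very end of the fingers, on their centre line; the grasp point (between the pads) lies 19 mm behind it; z points along the fingers, y is the line along which they close (so a half turn about z gives the same grasp; the last joint's range is limited). The gripper opens to 85 mm and grips with 20 to 120 N. Pads are 22 mm wide; open, the fingers measure 114 mm over their backs; the gripper's body (76 mm by 85 mm) begins 54 mm behind the grasp point. The pads swing forward as they close: fully open they stand 13 mm farther back than shut.
Start: joints at [-1.276, 0.48, 1.596, -0, 1.065, -0.047], TCP at [0.218, -0.612, 0.2] pointing down, gripper open.
Joint ranges: [-2.75, 2.75], [-0.82, 2.05], [0.23, 2.67], [-1.56, 4.7], [0.09, 2.69], [-2.92, 2.92]. Speed limits (rad/s): [1.89, 1.89, 2.39, 3.01, 3.01, 3.01].

INTERFACE

Orientations are given as a 3x3 rotation matrix whose columns are the frame's x, y, z axes.
In Python, from workcell import robot gives the robot as it stands.
- The arm moves only by the shell command python3 -m jog 'ROWS' [FORCE]. ROWS is text: rows parted by semicolons, each of 7 numbers parted by spaces: the shift along the world's x, y, z normalised to -1 to 1, where 1 is 0.2 m, then the turn, a rotation vector about the world's x, y, z normalised to -1 to 1, where 1 is 360 degrees, then the closure, from 0 (fully open) to 1 (shut). A call has 1 to 8 rows; each row shifts and turns the commanded pose from where the row before left it; what a row does not reach is not made up. A row lasts 1/12 s, in which the tool goes at most 41.7 mm and 7.16 degrees, less where a joint would pass 70% of its speed; a pose out of reach is approached as far as the arm can. A call with a number of a shift or a turn outside -1 to 1 is refused whole. A call with a gripper value outside its range is refused whole. The fingers move at their own pace and stop on an object; FORCE is the grip in N (left out, the last holds). Time passes only in rows, so rows that do not move let the fingers close. It gives the time, the measured TCP pose, the force, the opening and the grip force at its end, in the units of the state.
- robot.get_state(): the state, without advancing time (a new reading comes with each control period).
- robot.camera(name): name is "scene" or "top"; returns the picture (400x640x3 uint8, red, green, blue); there is no depth.
- robot.camera_info(name): a dict with "K" (3x3 intrinsics, pixels), "extrinsics" (4x4, takes a point from camera to world coordinates). Camera axes: x right, y up, looking along -z (the intrinsics and any distortion apply to the point x, -y, -z); pixel columns grow to the right and rows downward; lengths in m; the calibration is good to about 2 mm. A picture is of the moment at which its call begins. camera_info takes no time and is no camera call.
- robot.hand_in(): hands the job in; it is judged then, once.
Trained networks look in the newest picture that a camera, given by its name, has taken for a name from the list of things; names that differ only in an ending like _2 or _b are one class to them, and where a whole thing is asked for, a point or a joint stands for the part that bears it (a point fixed in the world has none). Each returns a list of dicts, best first, with "conf" (0 to 1); they miss things now and then, are a little off and sometimes report something else, mostly with a low value. They report only what shows in the picture. A call takes as long as a camera call. They do not tell look-alikes from the thing itself.
- robot.silhouettes(camera, name): "pixels" (400x640 bool, what is visible of it) and "extent" ([left, top, right, bottom] in pixels, round what is visible of it).
The state is a dict: "clock": time; "qpos": joint angles; "qvel": joint speeds; "joint_torque": joint torques, N m; "tcp_pos": TCP position; "eef_rot": TCP orientation; "force": force on the tool from outside, world axes, zero at the start; "torque": the same for the moment, N m; "gripper_width": opening from 0.0 (shut) to 1.0 (fully open); "grasp_force": force on a finger pad.
Only numpy, scipy, OpenCV 4.12 (cv2) and the standard library are available. Lean on these libraries where they do the work, as an engineer would, in place of code of your own. Each camera call takes 0.05 s, during which the arm holds its last target. There are 200 camera calls.

## Working session

There is one attempt and no reset: what is moved stays moved. The work goes in short steps, Python scripts to look and compute and a shell command to move; the robot and the scene stay as the last step left them, time stands still between calls to the robot, and variables do not carry over. Pictures are saved under pics/ and viewed, at most 10 in all, crops included, and the job is handed in when it is done.

```bash
mkdir -p pics; python3 - <<'E'
from workcell import robot
import cv2,numpy as np
for n in ("top","scene"):
    cv2.imwrite(f"pics/{n}0.png",robot.camera(n)[:,:,::-1])
    i=robot.camera_info(n);print(n,{k:np.round(v,3).tolist() if not isinstance(v,str) else v for k,v in i.items()})
for n in ("top","scene"):
  for t in ("clamp","mould","strap_end","lever_grip","bowl","jar","knife"):
    print(n,t,[(round(d["conf"],2),list(map(int,d["extent"]))) for d in robot.silhouettes(n,t)])
s=robot.get_state();print(s["clock"],s["tcp_pos"],s["eef_rot"])
E
```

```text
top {'K': [[372.614, 0.0, 319.004], [0.0, 372.614, 201.753], [0.0, 0.0, 1.0]], 'extrinsics': [[-0.025, 0.998, -0.061, 0.467], [-1.0, -0.025, 0.001, 0.02], [-0.0, 0.061, 0.998, 1.143], [0.0, 0.0, 0.0, 1.0]]}
scene {'K': [[424.066, 0.0, 316.203], [0.0, 424.066, 205.045], [0.0, 0.0, 1.0]], 'extrinsics': [[-0.661, -0.651, 0.373, 0.967], [0.75, -0.581, 0.316, 0.411], [0.011, 0.488, 0.873, 1.14], [0.0, 0.0, 0.0, 1.0]]}
top clamp [(0.65, [251, 136, 360, 232])]
top mould [(0.94, [322, 233, 382, 295]), (0.81, [245, 248, 307, 310]), (0.78, [376, 114, 431, 172]), (0.67, [278, 145, 332, 205])]
top strap_end [(0.68, [259, 150, 304, 234])]
top lever_grip []
top bowl [(0.74, [207, 149, 243, 182])]
top jar [(0.74, [365, 197, 389, 219])]
top knife [(0.69, [216, 199, 227, 245]), (0.51, [258, 156, 305, 236])]
scene clamp [(0.72, [245, 190, 359, 308])]
scene mould [(0.91, [365, 167, 413, 216]), (0.8, [174, 174, 240, 229]), (0.66, [269, 208, 330, 273]), (0.65, [304, 136, 358, 187])]
scene strap_end [(0.57, [320, 194, 347, 278])]
scene lever_grip [(0.65, [332, 218, 343, 223])]
scene bowl [(0.93, [340, 287, 385, 327]), (0.36, [317, 198, 346, 273])]
scene jar []
scene knife [(0.63, [389, 250, 416, 295])]
0.8 [ 0.21787664 -0.61239977  0.19971084] [[ 9.42146316e-01  3.35201909e-01 -8.18357761e-07]
 [ 3.35201909e-01 -9.42146315e-01 -3.41251335e-05]
 [-1.22098227e-05  3.18765537e-05 -9.99999999e-01]]
```

```bash
python3 - <<'E'
import cv2
a=cv2.imread("pics/top0.png")[90:330,180:460];cv2.imwrite("pics/topc.png",cv2.resize(a,(700,600),interpolation=cv2.INTER_CUBIC))
a=cv2.imread("pics/scene0.png")[120:340,160:440];cv2.imwrite("pics/scenec.png",cv2.resize(a,(764,600),interpolation=cv2.INTER_CUBIC))
E
```

```text
(no output)
```

View pics/topc.png

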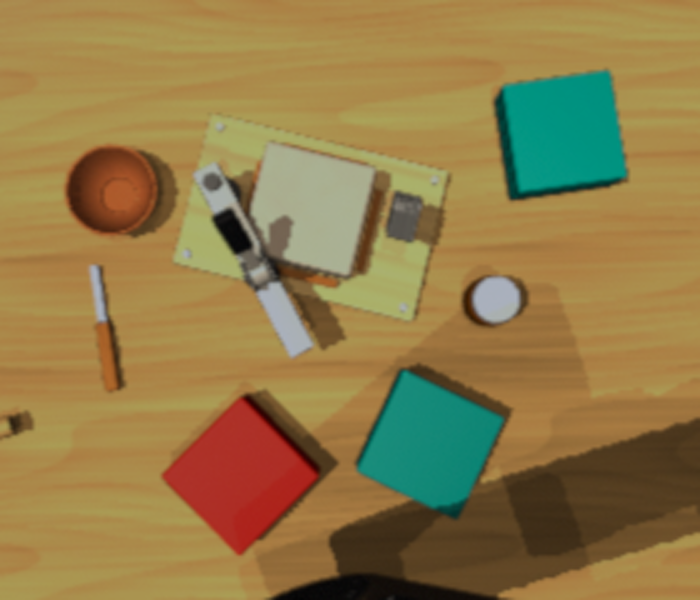

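View pics/scenec.png

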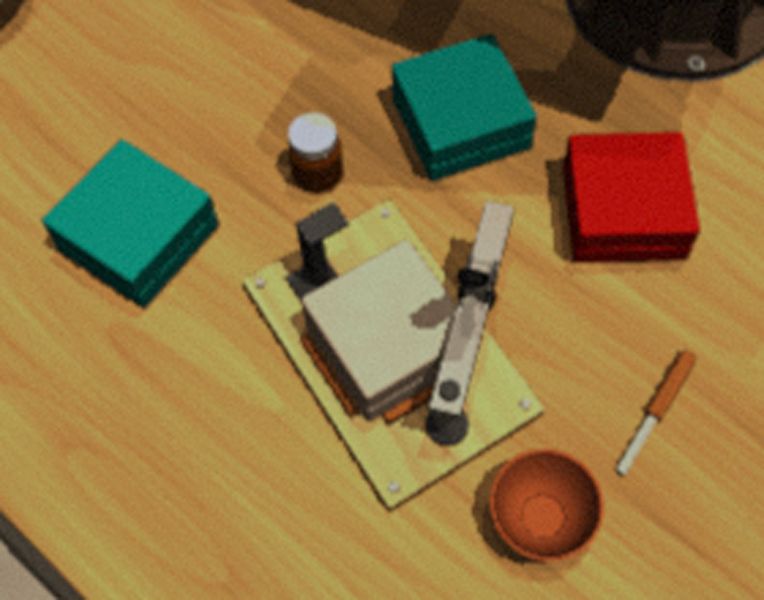

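The mould look-alikes in the top picture are red at about (276,280), turquoise at about (353,266) and turquoise at about (405,143). The real white mould is at about (305,173), under the only clamp. Its pivot is at about (265,162), the strap's free end at about (300,230) and the keeper at about (342,177). The bowl is at (225,166), the knife at (221,222) and the jar at (377,209), all clear of the swing area. Next I fit the clamp pose from both views.

```bash
cat > h.py <<'E'
from workcell import robot
import numpy as np
from scipy.optimize import least_squares
def proj(n,P):
    i=robot.camera_info(n);E=np.array(i["extrinsics"]);K=np.array(i["K"])
    p=(np.atleast_2d(P)-E[:3,3])@E[:3,:3]; p=p*[1,-1,-1]; q=p@K.T
    return q[:,:2]/q[:,2:]
def clamp2w(c,P):
    a=np.cos(c[2]);s=np.sin(c[2]);P=np.atleast_2d(P)
    return np.c_[c[0]+a*P[:,0]-s*P[:,1],c[1]+s*P[:,0]+a*P[:,1],P[:,2]]
def strap(th,r,w,z): # point at distance r, w across
    d=np.array([-np.sin(th),-np.cos(th)]);n=np.array([-d[1],d[0]])
    return np.array([0,.110])[None]*1+r*d+w*n, z
E
python3 - <<'E'
from h import *
T=lambda x,y:(180+x/2.5,90+y/2.5)
S=lambda x,y:(160+x/2.729,120+y/2.727)
b=[(.095,.15,.018),(.095,-.15,.018),(-.095,-.15,.018),(-.095,.15,.018)]
tp=[T(211,115),T(449,173),T(413,320),T(175,262)]
sp=[S(392,508),S(245,285),S(390,202),S(543,408)]
tt=[T(212,181),T(301,350)]; ss=[S(450,390),S(499,205)]
def sp3(th,r,z=.112): return (-r*np.sin(th),.110-r*np.cos(th),z)
def lv(th,l):
    # tip centre of handle end at 115mm
    r=.115-.115*np.cos(l); return sp3(th,r,.134+.115*np.sin(l))
def f(v):
    B=clamp2w(v,b); s=clamp2w(v,[sp3(v[3],0),sp3(v[3],.215)]); 
    return np.r_[(proj("top",B)-tp).ravel(),(proj("scene",B)-sp).ravel(),(proj("top",s)-tt).ravel(),(proj("scene",s)-ss).ravel()]
r=least_squares(f,[.55,.05,-.25,.8],loss="soft_l1");v=r.x
print(np.round(v,4),np.round(r.fun.reshape(-1,2),1).tolist())
w=lambda p:np.round(clamp2w(v,[p])[0],3)
print("pivot",w((0,.11,.102)),"end",w(sp3(v[3],.19,.102)),"keeper",w((0,-.108,.102)),"ydir",w((0,1,0))-w((0,0,0)))
for l in(.85,1,1.2):print(l,proj("top",clamp2w(v,[lv(v[3],l)])),proj("scene",clamp2w(v,[lv(v[3],l)])))
for n in("bowl","jar","knife"):
    for c,z in(("top",.0),):
        m=robot.silhouettes(c,n)[0]["pixels"];ys,xs=np.nonzero(m);u=(xs.mean(),ys.mean())
        zz={"bowl":.03,"jar":.085,"knife":.01}[n]
        q=least_squares(lambda p:(proj("top",[[p[0],p[1],zz]])[0]-u),[.5,0]).x;print(n,q.round(3))
E
```

```text
[ 0.6137  0.0624 -0.2663  0.8348] [[-0.7, -1.3], [-0.5, -1.2], [-0.8, 0.6], [-1.9, 0.1], [-1.3, -0.0], [-1.8, -2.2], [-0.7, -1.8], [0.7, -0.1], [-0.7, 0.3], [0.1, 0.7], [-0.4, 0.3], [-0.0, -1.2]]
pivot [0.643 0.169 0.102] end [0.473 0.083 0.102] keeper [ 0.585 -0.042  0.102] ydir [0.263 0.965 0.   ]
0.85 [[265.06504807 169.12800899]] [[329.69616707 231.83361542]]
1 [[267.06305004 173.38426561]] [[331.21266666 224.93663042]]
1.2 [[270.39449299 180.1524117 ]] [[333.38419836 215.59777374]]
bowl [0.652 0.3  ]
jar [ 0.504 -0.144]
knife [0.464 0.313]
```

```bash
python3 -m jog '.097 .172 .04 0 0 .012 1;.097 .172 .04 0 0 .012 1;.097 .172 .04 0 0 .012 1;.097 .172 .04 0 0 .012 1;.097 .172 .04 0 0 .012 1;.097 .172 .04 0 0 .012 1;.097 .172 .04 0 0 .012 1;.097 .172 .04 0 0 .012 1' 20
python3 - <<'E'
from h import *
v=[.6137,.0624,-.2663]
def pt(th,off,r=.178):
    p=(-r*np.sin(th)-off*np.cos(th), .11-r*np.cos(th)+off*np.sin(th),.098)
    return clamp2w(v,[p])[0]
print("pre",pt(.835,.048),"contact",pt(.835,.026),"yaw",np.degrees(np.pi-.2663-.835))
for t in np.linspace(.835,0,9): print(round(t,2),pt(t,.026).round(4))
E
```

```text
clock: 1.62
tcp_pos: [0.3736, -0.3355, 0.2643]
eef_rot: [[0.583, 0.812, 0.0], [0.812, -0.583, -0.0], [-0.0, 0.0, -1.0]]
force: [2.1, -0.9, -0.1]
gripper_width: 0.002
grasp_force: 0.0
pre [0.46219128 0.13079504 0.098     ] contact [0.4721449  0.11117552 0.098     ] yaw 116.90015802224242
0.84 [0.4721 0.1112 0.098 ]
0.73 [0.479  0.0937 0.098 ]
0.63 [0.4877 0.0771 0.098 ]
0.52 [0.4981 0.0614 0.098 ]
0.42 [0.51  0.047 0.098]
0.31 [0.5234 0.0338 0.098 ]
0.21 [0.5381 0.0221 0.098 ]
0.1 [0.5539 0.012  0.098 ]
0.0 [0.5707 0.0036 0.098 ]
```

```bash
python3 -m jog '.08 .185 0 0 0 .0134 1;.08 .185 0 0 0 .0134 1;.08 .185 0 0 0 .0134 1;.08 .185 0 0 0 .0134 1;.06 .185 0 0 0 .0134 1;.02 .185 0 0 0 .0134 1;0 .185 0 0 0 .0134 1;0 .18 0 0 0 .0134 1'
python3 -m jog '0 .18 0 0 0 .0134 1;0 .18 0 0 0 .0134 1;0 .18 0 0 0 .0134 1;0 .18 0 0 0 .0134 1;0 .18 0 0 0 .0134 1;0 0 0 0 0 0 1'
```

```text
clock: 2.28
tcp_pos: [0.453, -0.0403, 0.2638]
eef_rot: [[-0.052, 0.999, 0.0], [0.999, 0.052, 0.0], [0.0, 0.0, -1.0]]
force: [0.4, 0.2, 0.4]
gripper_width: 0.002
grasp_force: 0.0
clock: 2.78
tcp_pos: [0.453, 0.143, 0.2639]
eef_rot: [[-0.46, 0.888, 0.001], [0.888, 0.46, 0.002], [0.001, 0.001, -1.0]]
force: [-0.5, -1.1, -0.1]
gripper_width: 0.002
grasp_force: 0.0
```

```bash
python3 -m jog '.009 0 -.166 0 0 0 1;.009 0 -.166 0 0 0 1;.009 0 -.166 0 0 0 1;.009 0 -.166 0 0 0 1;.009 0 -.165 0 0 0 1;0 0 0 0 0 0 1'
python3 - <<'E'
from workcell import robot
import cv2
o=[]
for n,(x,y) in (("top",(240,120)),("scene",(260,170))):
    a=robot.camera(n)[y:y+120,x:x+140,::-1];o.append(cv2.resize(a,(400,343),interpolation=cv2.INTER_CUBIC))
cv2.imwrite("pics/pre.png",cv2.hconcat(o))
E
```

```text
clock: 3.28
tcp_pos: [0.4591, 0.137, 0.0934]
eef_rot: [[-0.452, 0.892, -0.007], [0.892, 0.452, -0.002], [0.002, -0.007, -1.0]]
force: [-2.6, -1.0, -0.9]
gripper_width: -0.003
grasp_force: 0.0
```

View pics/pre.png

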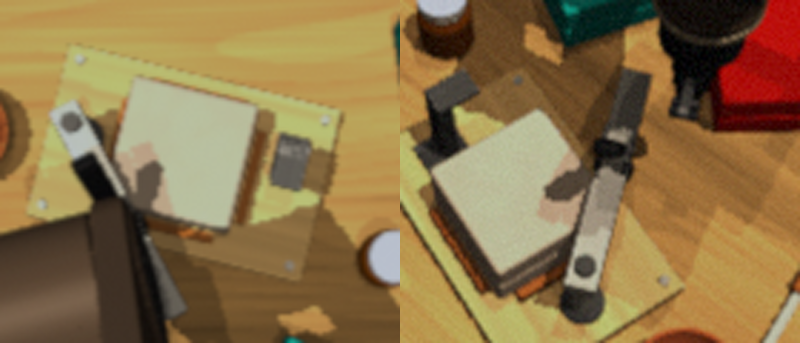

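The gripper stands clear on the open side of the strap, with the tip at about (165,320) in the left crop and about (685,110) in the right. Now I approach and push.

```bash
python3 -m jog '.03 -.06 .02 0 0 0 1;.03 -.06 .01 0 0 0 1;.017 -.044 0 0 0 .0083 1;.017 -.044 0 0 0 .0083 1;.022 -.042 0 0 0 .0083 1;.022 -.042 0 0 0 .0083 1'; python3 -c "
from workcell import robot
s=robot.get_state();print(s['tcp_pos'],s['force'])"
```

```text
clock: 3.88
tcp_pos: [0.4914, 0.0791, 0.1068]
eef_rot: [[-0.629, 0.778, 0.004], [0.778, 0.629, 0.0], [-0.002, 0.003, -1.0]]
force: [-0.2, 1.0, 0.9]
gripper_width: -0.001
grasp_force: 0.0
[0.4913862  0.07910274 0.10679102] [-0.16434815  1.04366958  0.86293152]
```

```bash
python3 -m jog '0 0 -.035 0 0 0 1;0 0 0 0 0 0 1'; python3 - <<'E'
from workcell import robot
import cv2
o=[]
for n,(x,y) in (("top",(240,120)),("scene",(260,170))):
    a=robot.camera(n)[y:y+120,x:x+140,::-1];o.append(cv2.resize(a,(400,343),interpolation=cv2.INTER_CUBIC))
cv2.imwrite("pics/push1.png",cv2.hconcat(o))
s=robot.get_state();print(s['tcp_pos'],s['force'])
E
```

```text
clock: 4.05
tcp_pos: [0.4905, 0.0793, 0.0979]
eef_rot: [[-0.625, 0.781, 0.002], [0.781, 0.625, 0.0], [-0.001, 0.002, -1.0]]
force: [-1.3, 0.5, 0.6]
gripper_width: 0.002
grasp_force: 0.0
[0.48970554 0.07975323 0.09764895] [ 0.34280338 -0.06114293 -0.15868119]
```

View pics/push1.png

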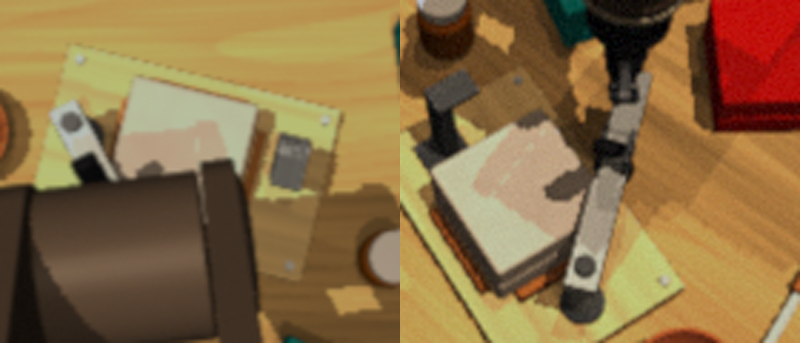

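```bash
python3 - <<'E'
from h import *
import cv2
v=[.6137,.0624,-.2663]
def out(th,z):
    q=[]
    for r,w in((0,.015),(.215,.015),(.215,-.015),(0,-.015)):
        q.append((-r*np.sin(th)+w*np.cos(th),.11-r*np.cos(th)-w*np.sin(th),z))
    return clamp2w(v,q)
s=robot.get_state()
a=robot.camera("scene")[:,:,::-1].copy();a=cv2.resize(a,None,fx=5,fy=5,interpolation=cv2.INTER_CUBIC)
P=lambda X:((proj("scene",X)+.5)*5).astype(int)
for th,c in((.835,(0,255,0)),(.64,(255,0,0))):cv2.polylines(a,[P(out(th,.112))],True,c,1)
x,y=P(s["tcp_pos"])[0];cv2.circle(a,(int(x),int(y)),4,(0,0,255),-1)
R=s["eef_rot"];sq=[s["tcp_pos"]+R@[i*.011,j*.0145,0] for i,j in((1,1),(1,-1),(-1,-1),(-1,1))]
cv2.polylines(a,[P(sq)],True,(0,0,255),1)
cv2.imwrite("pics/ov.png",a[850:1430,1400:2100])
E
```

```text
(no output)
```

View pics/ov.png

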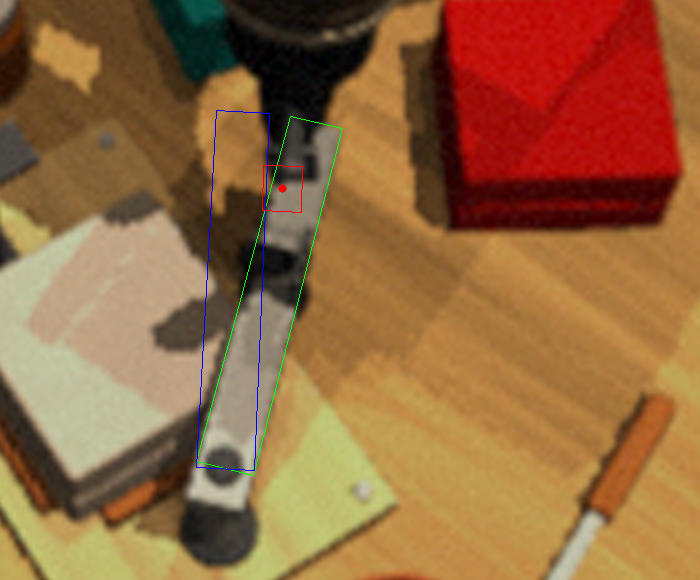

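```bash
python3 - <<'E'
from h import *
import cv2
C=lambda p:((p-[260,170])*2.857+[400,0]).round()
for z in(.0934,.105,.115):print(z,C(proj("scene",[[.4591,.137,z],[.449,.147,z],[.465,.155,z]])).tolist())
for z in(.0976,.105,.112,.118,.125):print(z,C(proj("scene",[[.4897,.0798,z]])).tolist())
s=robot.get_state();print(s["clock"],s["qpos"].round(3),s["gripper_width"])
a=cv2.imread("pics/pre.png")[0:200,560:800];b=robot.camera("scene")[165:235,310:370,::-1]
cv2.imwrite("pics/cmp.png",cv2.hconcat([cv2.resize(a,(480,400),interpolation=cv2.INTER_CUBIC),cv2.resize(b,(320,400),interpolation=cv2.INTER_CUBIC)]))
E
```

```text
0.0934 [[682.0, 122.0], [696.0, 121.0], [692.0, 137.0]]
0.105 [[683.0, 116.0], [697.0, 116.0], [694.0, 131.0]]
0.115 [[684.0, 111.0], [699.0, 111.0], [695.0, 126.0]]
0.0976 [[617.0, 106.0]]
0.105 [[618.0, 103.0]]
0.112 [[618.0, 99.0]]
0.118 [[618.0, 96.0]]
0.125 [[619.0, 93.0]]
4.2 [ 0.1    0.41   2.044  0.     0.687 -0.576] -0.0022373032160107617
```

View pics/cmp.png

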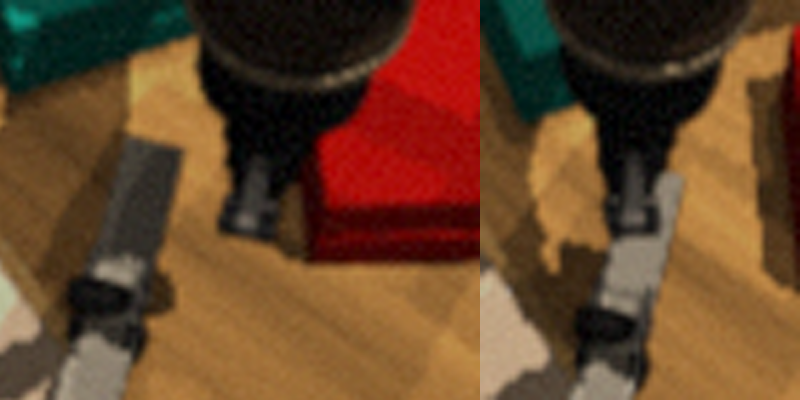

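Both panels show the fingertips drawn on top of the strap, at about (339,205) in the picture. The strap has not moved, so the real tip is higher than the TCP reading says. I'll feel for the strap's top (112 mm) in small steps.

```bash
for i in 1; do python3 -m jog '0 0 -.012 0 0 0 1;0 0 0 0 0 0 1'; python3 -m jog '0 0 -.012 0 0 0 1;0 0 0 0 0 0 1';python3 -m jog '0 0 -.012 0 0 0 1;0 0 0 0 0 0 1';done | grep -E "tcp|force: \["
```

```text
tcp_pos: [0.4895, 0.0797, 0.0943]
force: [0.0, -0.1, -0.3]
tcp_pos: [0.4894, 0.0795, 0.0917]
force: [0.2, -0.7, -0.1]
tcp_pos: [0.4895, 0.0794, 0.0893]
force: [-0.5, -0.1, 0.5]
```

```bash
for i in 1; do python3 -m jog '0 0 -.012 0 0 0 1;0 0 0 0 0 0 1'; python3 -m jog '0 0 -.012 0 0 0 1;0 0 0 0 0 0 1';python3 -m jog '0 0 -.012 0 0 0 1;0 0 0 0 0 0 1';python3 -m jog '0 0 -.012 0 0 0 1;0 0 0 0 0 0 1';done | grep -E "tcp|force: \["
python3 - <<'E'
from workcell import robot
import cv2
b=robot.camera("scene")[165:265,270:370,::-1]
cv2.imwrite("pics/down.png",cv2.resize(b,(600,600),interpolation=cv2.INTER_CUBIC))
E
```

```text
tcp_pos: [0.4895, 0.0794, 0.0869]
force: [0.3, 0.5, 0.4]
tcp_pos: [0.4895, 0.0794, 0.0845]
force: [-0.4, 0.2, 0.1]
tcp_pos: [0.4895, 0.0794, 0.0822]
force: [-0.6, 0.2, -0.1]
tcp_pos: [0.4899, 0.0794, 0.0804]
force: [-2.0, -0.4, 8.5]
```

View pics/down.png

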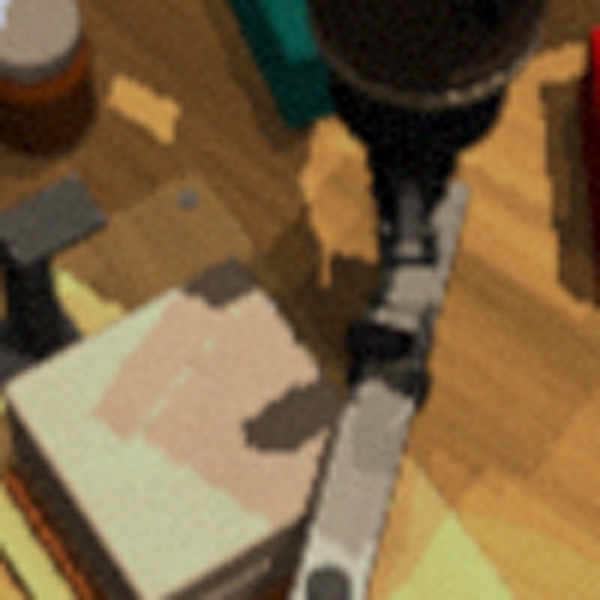

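The strap's top (112 mm) is felt at a reading of 81 mm, so the real tip is 31 mm above the reading. I lift, back off and go down to a reading of 67 mm.

```bash
python3 -m jog '0 0 .15 0 0 0 1;-.04 .075 0 0 0 -.008 1;-.04 .075 0 0 0 -.008 1;-.04 .075 0 0 0 -.008 1;-.04 .075 0 0 0 -.008 1;0 0 -.11 0 0 0 1;0 0 -.105 0 0 0 1;0 0 0 0 0 0 1'
python3 -m jog '0 0 0 0 0 0 1;.025 -.05 0 0 0 0 1;.025 -.05 0 0 0 0 1'
```

```text
clock: 6.13
tcp_pos: [0.4557, 0.1393, 0.0646]
eef_rot: [[-0.459, 0.888, -0.004], [0.888, 0.459, -0.001], [0.001, -0.004, -1.0]]
force: [-1.5, -0.4, 0.1]
gripper_width: -0.001
grasp_force: 0.0
clock: 6.38
tcp_pos: [0.4687, 0.1189, 0.0681]
eef_rot: [[-0.459, 0.888, 0.001], [0.888, 0.459, 0.0], [-0.0, 0.001, -1.0]]
force: [0.6, -1.1, 0.9]
gripper_width: -0.004
grasp_force: 0.0
```

```bash
python3 -m jog '.02 -.045 0 0 0 0 1;.017 -.044 0 0 0 .0083 1;.017 -.044 0 0 0 .0083 1;.022 -.042 0 0 0 .0083 1;.022 -.042 0 0 0 .0083 1;0 0 0 0 0 0 1'
```

```text
clock: 6.88
tcp_pos: [0.489, 0.074, 0.0678]
eef_rot: [[-0.633, 0.774, 0.002], [0.774, 0.633, -0.0], [-0.001, 0.001, -1.0]]
force: [0.7, -0.4, -0.3]
gripper_width: -0.005
grasp_force: 0.0
```

```bash
cat >> h.py <<'E'
V=[.6137,.0624,-.2663]
def fitth():
    import cv2
    robot.camera("scene"); d=robot.silhouettes("scene","strap_end")
    if not d: return None
    out=[]
    for k in d[:1]:
        m=k["pixels"];best=[]
        for th in np.linspace(0,1.2,61):
            q=[(-r*np.sin(th)+w*np.cos(th),.11-r*np.cos(th)-w*np.sin(th),.112) for r,w in((-.02,.015),(.215,.015),(.215,-.015),(-.02,-.015))]
            a=np.zeros(m.shape,np.uint8);cv2.fillPoly(a,[proj("scene",clamp2w(V,q)).round().astype(np.int32)],1)
            a=a>0;best.append(((a&m).sum()/(a|m).sum(),th))
        out.append((round(k["conf"],2),[int(x) for x in k["extent"]],[round(float(x),2) for x in max(best)]))
    return out
E
python3 -c "
from h import *
print(fitth())
s=robot.get_state();print(s['tcp_pos'],s['force'])"
```

```text
[(0.68, [319, 194, 333, 275], [0.86, 0.6])]
[0.48776653 0.07520072 0.06751269] [1.09225219 1.32204837 0.52016514]
```

```bash
python3 -m jog '.026 -.039 0 0 0 .0083 1;.026 -.039 0 0 0 .0083 1;.03 -.036 0 0 0 .0083 1;.03 -.036 0 0 0 .0083 1;.034 -.033 0 0 0 .0083 1;.034 -.033 0 0 0 .0083 1;.037 -.029 0 0 0 .0083 1;.037 -.029 0 0 0 .0083 1'
python3 -c "
from h import *
print(fitth())
s=robot.get_state();print(s['tcp_pos'],s['force'])"
```

```text
clock: 7.65
tcp_pos: [0.5377, 0.0211, 0.0672]
eef_rot: [[-0.892, 0.451, -0.001], [0.451, 0.892, 0.0], [0.001, -0.0, -1.0]]
force: [-0.9, 2.1, 0.2]
gripper_width: -0.002
grasp_force: 0.9
[(0.91, [295, 196, 332, 274], [0.83, 0.2])]
[0.53889064 0.02077794 0.06728966] [ 0.02964465 -0.51963426 -0.10049123]
```

```bash
python3 -m jog '.04 -.025 0 0 0 .0083 1;.04 -.025 0 0 0 .0083 1;.042 -.021 0 0 0 .0083 1;.042 -.021 0 0 0 .0083 1;0 0 0 0 0 0 1' | grep -E "tcp|force: \["
python3 -m jog '.015 -.004 0 0 0 0 1;0 0 0 0 0 0 1' | grep -E "tcp|force: \["
python3 -c "
from h import *
print(fitth())"
```

```text
tcp_pos: [0.5703, 0.003, 0.0669]
force: [-1.3, -0.6, -0.3]
tcp_pos: [0.5707, 0.0029, 0.0667]
force: [-13.0, 4.0, 6.8]
[(0.57, [282, 205, 332, 277], [0.75, 0.0])]
```

The strap is home at its stop: 13 N, and the fit gives 0.0 rad. Next is the lever.

```bash
python3 - <<'E'
from h import *
p=lambda x,r,z:(clamp2w(V,[(x,.11-r,z-.031)])[0]).round(4)
print("back",p(-.07,.178,.1),"over",p(0,.14,.275))
for ph in np.r_[1.2,1.05,.9:-.01:-.15]:
    s=.09; print(round(ph,2),p(0,.115-s*np.cos(ph)+.007*np.sin(ph)+.0145,.134+s*np.sin(ph)+.007*np.cos(ph)))
print(p(0,.135,.215))
E
python3 -m jog '-.1 .027 0 0 0 0 1;-.1 .027 0 0 0 0 1;0 0 .2 0 0 0 1;0 0 .2 0 0 0 1;0 0 .2 0 0 0 1;0 0 .2 0 0 0 1;0 0 .1 0 0 0 1;0 0 0 0 0 0 1'
python3 -c "
from h import *
print(fitth())
print(robot.get_state()['tcp_pos'])"
```

```text
back [0.5283 0.0152 0.069 ] over [0.6058 0.0335 0.244 ]
1.2 [0.6154 0.0688 0.1894]
1.05 [0.6188 0.0809 0.1846]
0.9 [0.6218 0.0923 0.1779]
0.75 [0.6246 0.1025 0.1695]
0.6 [0.6271 0.1114 0.1596]
0.45 [0.6291 0.1188 0.1485]
0.3 [0.6307 0.1245 0.1363]
0.15 [0.6317 0.1284 0.1234]
-0.0 [0.6323 0.1304 0.11  ]
[0.6071 0.0383 0.184 ]
clock: 9.1
tcp_pos: [0.5361, 0.0132, 0.2523]
eef_rot: [[-0.966, 0.26, 0.008], [0.26, 0.966, -0.0], [-0.008, 0.002, -1.0]]
force: [0.9, 0.5, -0.5]
gripper_width: -0.001
grasp_force: 0.0
[(0.68, [285, 206, 330, 274], [0.73, 0.0])]
[0.5339471  0.01319261 0.24790939]
```

```bash
python3 -m jog '.122 .041 0 0 0 0 1;.122 .041 0 0 0 0 1;.122 .041 0 0 0 0 1;0 0 0 0 0 0 1;0 0 -.155 0 0 0 1;0 0 -.155 0 0 0 1;0 0 0 0 0 0 1'
python3 - <<'E'
from h import *
import cv2
b=robot.camera("scene")[150:280,250:380,::-1]
cv2.imwrite("pics/lev.png",cv2.resize(b,(600,600),interpolation=cv2.INTER_CUBIC));print(robot.get_state()['tcp_pos'])
E
```

```text
clock: 9.78
tcp_pos: [0.6026, 0.0376, 0.1785]
eef_rot: [[-0.966, 0.258, -0.01], [0.258, 0.966, -0.0], [0.01, -0.003, -1.0]]
force: [-2.2, 0.1, -1.4]
gripper_width: -0.001
grasp_force: 0.0
[0.60386963 0.03753173 0.18144171]
```

View pics/lev.png

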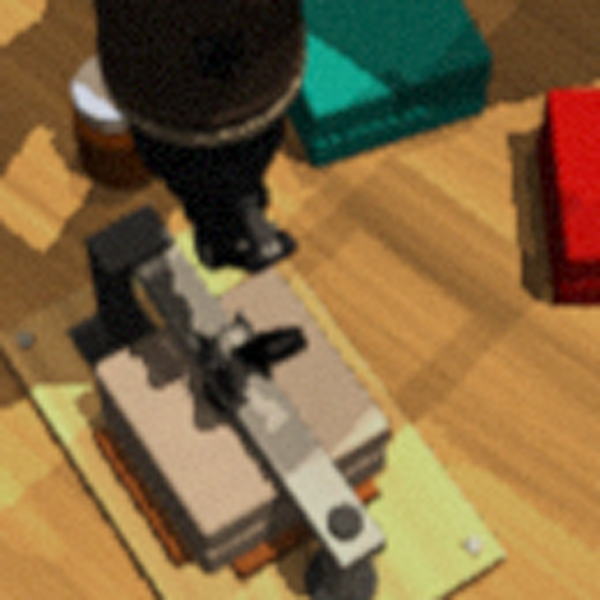

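The strap lies in the keeper at about (150,250). The lever is up with its tip at about (300,345), and the fingers at about (255,260) are on its free-end side. I sweep over and down.

```bash
python3 -m jog '.024 .073 .005 0 0 0 1;.024 .073 .005 0 0 0 1;.024 .073 .005 0 0 0 1;.015 .057 -.034 0 0 0 1;.014 .051 -.042 0 0 0 1;0 0 0 0 0 0 1' | grep -E "tcp|force: \["
python3 -m jog '.012 .044 -.05 0 0 0 1;.01 .037 -.056 0 0 0 1;.008 .029 -.061 0 0 0 1;0 0 0 0 0 0 1' | grep -E "tcp|force: \["
python3 -m jog '.005 .02 -.065 0 0 0 1;.003 .01 -.05 0 0 0 1;0 0 0 0 0 0 1' | grep -E "tcp|force: \["
```

```text
tcp_pos: [0.6276, 0.1055, 0.1721]
force: [-0.2, 0.5, -0.9]
tcp_pos: [0.6327, 0.1258, 0.1379]
force: [0.7, -0.3, 0.0]
tcp_pos: [0.6343, 0.1309, 0.1152]
force: [-0.5, -0.8, -0.2]
```

```bash
python3 -m jog '0 0 -.02 0 0 0 1;0 0 0 0 0 0 1' | grep -E "tcp|force: \["
python3 -m jog '0 0 -.015 0 0 0 1;0 0 0 0 0 0 1' | grep -E "tcp|force: \["
python3 - <<'E'
from h import *
import cv2
b=robot.camera("scene")[150:280,250:380,::-1]
cv2.imwrite("pics/lev2.png",cv2.resize(b,(600,600),interpolation=cv2.INTER_CUBIC));print(robot.get_state()['force'])
E
```

```text
tcp_pos: [0.6348, 0.1306, 0.1124]
force: [-0.3, -0.9, 0.8]
tcp_pos: [0.635, 0.1307, 0.1096]
force: [-0.5, -0.3, -0.2]
[-0.3119115   0.17381872 -0.44859288]
```

```bash
python3 -m jog '0 0 -.01 0 0 0 1;0 0 0 0 0 0 1' | grep -E "tcp|force: \["
python3 -m jog '0 0 -.01 0 0 0 1;0 0 0 0 0 0 1' | grep -E "tcp|force: \["
```

```text
tcp_pos: [0.6351, 0.1306, 0.109]
force: [-6.7, -1.4, 20.3]
tcp_pos: [0.6353, 0.1306, 0.1086]
force: [-13.2, -2.8, 42.7]
```

View pics/lev2.png

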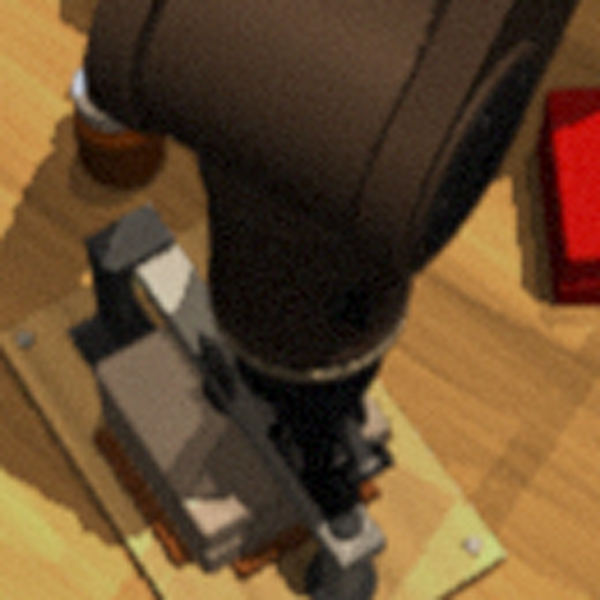

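A stiff stop at 43 N and a real height of 140 mm, against 141 mm expected with the lever down. I lift off and check.

```bash
python3 -m jog '0 0 .05 0 0 0 1;0 0 .19 0 0 0 1;0 0 .19 0 0 0 1;0 0 .19 0 0 0 1;-.15 -.12 .1 0 0 0 1;-.15 -.12 0 0 0 0 1;-.15 -.15 0 0 0 0 1;-.1 -.15 0 0 0 0 1' | grep -E "clock|tcp|force: \["
python3 -m jog '-.1 -.15 0 0 0 0 1;-.05 -.15 0 0 0 0 1;0 -.15 0 0 0 0 1;0 -.15 0 0 0 0 1;0 0 0 0 0 0 1;0 0 0 0 0 0 1' | grep -E "clock|tcp|force: \["
python3 - <<'E'
from h import *
import cv2
o=[]
print(fitth())
for n,(x,y) in (("top",(200,110)),("scene",(240,180))):
    a=robot.camera(n)[y:y+150,x:x+150,::-1];o.append(cv2.resize(a,(400,400),interpolation=cv2.INTER_CUBIC))
cv2.imwrite("pics/end.png",cv2.hconcat(o))
for n in("mould","bowl","jar","knife"):
    print(n,[(c,[(round(d["conf"],2),list(map(int,d["extent"]))) for d in robot.silhouettes(c,n)]) for c in("top","scene")])
E
```

```text
clock: 12.3
tcp_pos: [0.5239, 0.0236, 0.2491]
force: [1.6, -0.9, -0.8]
clock: 12.8
tcp_pos: [0.4963, -0.0972, 0.2488]
force: [0.7, 0.8, 0.0]
[(0.78, [280, 204, 333, 274], [0.8, 0.0])]
mould [('top', [(0.81, [379, 118, 429, 162]), (0.69, [324, 235, 385, 296]), (0.67, [275, 144, 331, 201]), (0.66, [246, 248, 308, 312]), (0.15, [261, 158, 308, 173])]), ('scene', [(0.95, [175, 173, 243, 232]), (0.86, [367, 165, 416, 214]), (0.8, [305, 135, 359, 187]), (0.69, [269, 207, 331, 276])])]
bowl [('top', [(0.68, [207, 150, 244, 183])]), ('scene', [(0.88, [340, 286, 384, 328])])]
jar [('top', []), ('scene', [(0.91, [264, 163, 286, 191])])]
knife [('top', []), ('scene', [(0.81, [388, 251, 412, 294])])]
```

View pics/end.png

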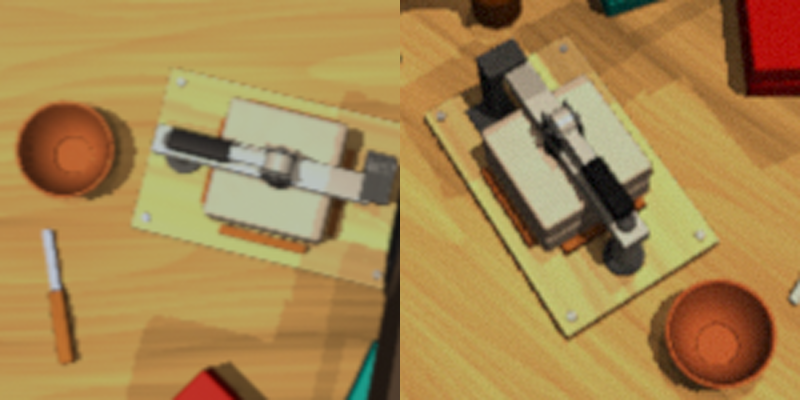

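The strap lies straight into the keeper at about (380,180) in the left crop, and the lever lies flat over it at about (200,145). The mould, bowl, jar and knife are where they were, and the arm is clear.

```bash
python3 -c "
from workcell import robot
print(robot.hand_in())"
```

```text
the job is handed in; nothing more can be done
None
```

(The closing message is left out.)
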